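Weigh two ballast plugs and press the heavier one home in the lamp foot

ROBOT

A 7-joint arm with a two-finger parallel gripper is mounted at the origin on the work surface. World frame = base frame: x ahead of the robot, y to its left, z up, the work surface at z = 0. Lengths are in m, angles in degrees, forces in N, time in s.
With the tool pointing down it reaches from about 0.4 to 0.85 m from the base axis. Payload 10.4 kg.
Tool frame: the origin (TCP) lies midway between the tips of the shut fingers; the grasp point (between the pads) lies env.pinch_z behind it (env.pinch_z is the distance from the TCP to the grasp point, in m); z points along the fingers, y is the direction in which the jaws open and shut (so a half turn about z gives the same grasp; the last joint's range is limited). The gripper opens to 87 mm and grips with 3 to 60 N. Pads are 19 mm wide; open, the fingers measure 117 mm over their backs; the gripper's body (75 mm by 190 mm) begins 51 mm behind the grasp point.
Start: joints at [-68.274, 19.034, -3.707, 83.658, 1.238, 77.344, -5.071], TCP at [0.244, 0.575, 0.223] pointing down, gripper open.
Joint ranges: [-148.97, 148.97], [-28.65, 121.19], [-84.17, 76.75], [9.2, 138.47], [-72.65, 252.65], [3.7, 117.97], [-149.18, 149.18]. Speed limits (degrees/s): [127.2, 127.2, 159.86, 159.86, 180, 180, 180].

INTERFACE

Orientations are given as [roll, pitch, yaw] about the fixed x, y, z axes, in that order (R = Rz(yaw) Ry(pitch) Rx(roll)).
In Python, from station import env, hand, kinematics, imaging, workorder, models, get_time_s, get_joints, get_dq, get_effort, get_position, get_orientation, get_ft_force, get_torque, get_grip_width gives the robot as it stands. Calls block until the motion is done:
- env.reach(position, orientation): joint-space move of the TCP to a pose.
- env.movel(position, velocity=0.15, attitude=None): straight line of the TCP; attitude=None keeps the orientation; velocity is the mean speed in m/s.
- env.move_j(angles): joint-space move.
- hand.command_gripper(opening): finger opening in m; the grip force is fixed at half the most; returns when the fingers have stopped.
- env.hold(seconds).
- kinematics.ik(position, orientation): joint angles nearest the present ones, or None.
- imaging.camera(name): name is "scene" or "top"; returns a dict with "frame" (400x640x3 uint8, red, green, blue), "fovy" (degrees; the focal length in pixels is half the picture's height over the tangent of half this angle, whatever the lens; pixels are square), "cx", "cy" (the principal point, pixels), "dist" ([k1, k2, p1, p2, k3] as OpenCV has them; the pictures are not rectified), "extrinsics" (4x4, takes a point from world to camera coordinates). Camera axes: x right, y down, z forward; pixel columns grow to the right and rows downward; lengths in m; the calibration is good to about 2 mm. A picture is of the moment at which its call begins. There is no depth.
A pose or a line that the arm cannot do raises env.MotionError and nothing moves.
- workorder.close_job(): hands the job in, once; it reports no verdict.
Trained networks look in a picture, given as the dict that the camera call returned (one of the last four; its "shot" number tells which), for a name from the list of things; names that differ only in an ending like _2 or _b are one class to them, and where a whole thing is asked for, a point or a joint stands for the part that bears it (a point fixed in the world has none). Each returns a list of dicts, best first, with "p" (0 to 1); they miss things now and then, are a little off and sometimes report something else, mostly with a low value. They report only what shows in the picture. A call takes as long as a camera call. They do not tell look-alikes from the thing itself.
- models.recognise(query, picture): "bbox" ([centre column, centre row, width, height] in pixels, round what is visible of it).
- models.landmark_of(query, picture): "point" ([column, row] in pixels: a listed point, or the origin of a listed thing).
Readings, each from a call of its own:
- get_time_s(): time.
- get_joints(): joint angles.
- get_dq(): joint speeds.
- get_effort(): joint torques, N m.
- get_position(): TCP position.
- get_orientation(): TCP orientation.
- get_ft_force(): force on the tool from outside, world axes, zero at the start.
- get_torque(): the same for the moment, N m.
- get_grip_width(): finger opening in m.
Only numpy, scipy, OpenCV 4.12 (cv2) and the standard library are available. Lean on these libraries where they do the work, as an engineer would, in place of code of your own. Each camera call takes 0.05 s, during which the arm holds its last target. There are 200 camera calls.

TASK

Two ballast plugs look the same, but one has a lighter core. Set one gently on each pan of the balance, let go and see which side drops; then take the plug from the dropped side and press it fully home in the collar of the lamp foot, past its spring catches until its shoulder sits flat on the rim, firmly but without forcing it. Leave the lighter plug standing on its pan, do not shove the foot about, and leave the other things alone.

Things in the scene. Friction and masses are not known exactly. Their poses are not given: they have to be found in the camera images.
- plug_a: Bare steel ballast plug, 66 mm tall, standing upright. From below: round shank, 40 mm diameter, 30 mm long (nose tapering to 31 mm over the lowest 6 mm; groove 2.5 mm deep from 7 to 14 mm up), then a wider round can, 52 mm diameter, 36 mm tall, to hold it by; the can's flat underside is the shoulder. Origin: centre of the shank's underside; z up through the can.
- plug_b: The other ballast plug: same look, size and axes as plug_a. One of the two weighs 0.36 to 0.51 kg, the other 0.22 to 0.28 kg (at least 0.1 kg apart). Which is the heavier changes from run to run and cannot be seen.
- pan_left_top (a point): Centre of the top of the balance's left pan (towards the balance's own +y): a flat round plate, 120 mm diameter, 4 mm thick, about 80 mm above the counter when the beam is level. It stays level while it rises or sinks up to 9 mm with the beam. Pan centres are 230 mm apart; a small upright scale plate, 62 mm wide, stands between them up to 108 mm above the counter.
- pan_right_top (a point): Centre of the top of the right pan (towards the balance's own -y); otherwise like the left pan.
- balance: Two-pan counter balance with a grey base of 100 x 310 mm, fixed to the counter; the pans ride on stems over its two ends. Origin: centre of its underside; y runs along the beam towards the left pan. More than 25 N on it does damage.
- beam (a joint): Angle of the balance beam, rad: 0 level, as with empty pans; positive: left pan down; negative: right pan down; stops at 0.08 either way. It is damped and takes about 1 s to swing over. The side with the only plug, or with the heavier of two, goes down to the stop.
- foot: Black lamp foot, loose on the counter, 1.3 to 1.8 kg: a round disc, 150 mm diameter, 22 mm thick, with a round boss in its middle (80 mm diameter, 49 mm high). Out of the boss stands a sprung collar (66 mm outside, 42 mm bore with a 2 mm chamfer) with its flat rim 62 mm above the counter. Origin: centre of the foot's underside; z up. More than 60 N on it does damage.
- collar_mouth (a point): Centre of the collar's mouth, level with its rim; moves with the collar. The round bore has no key: a plug may go in at any turn about its axis. A plug is home when its shoulder lies on the rim: underside 30 mm below this point. Under load the collar yields downwards on its spring, about 4 mm per 10 N and at most 5 mm, and comes back up when let go.
- catches (a point): Point on the bore's axis 21 mm below the rim, level with three spring catches that stick out into the bore, evenly spaced. A plug merely let down or pressed too little rests on them, shoulder 4 to 7 mm above the rim. A push of roughly 10 to 18 N, with the collar yielding under it, gets the nose past; then the push drops by about half and the catches draw the shoulder onto the rim.
- carton: Plain white carton, 75 x 75 x 115 mm, standing; to be left alone. Origin: centre of its underside.
- spare_collar: Black ring, 66 mm outside diameter, 30 mm tall, lying flat; to be left alone. Origin: centre of its underside.
- screwdriver: Screwdriver with a black handle lying on the counter; to be left alone.
Mind the look-alikes: they are no part of the job. What is shaped like the plug_a but red is not meant. What is shaped like the plug_b but turquoise is not meant.

How it is judged:
By the outcome, as a careful person would: the job done as asked, in the order asked, and still so for the second after the job is handed in, with the robot touching nothing.
It also fails if it takes over 72 s, if anything falls off the work surface, if the arm or the gripper's body presses on something with over 40 N, if the wrist force passes 120 N, or if a joint passes its speed limit or range.

## Working session

There is one attempt and no reset: what is moved stays moved. The work goes in short steps, each a Python script; the robot and the scene stay as the last script left them, time stands still between calls to the robot, and variables do not carry over. Pictures are saved under pics/ and viewed, about 8 in all and at most 12, crops included, and the job is handed in when it is done.

```bash
ls; mkdir -p pics; cat > h.py <<'E'
import numpy as np, cv2
from station import *
def K(c):
    f=200/np.tan(np.radians(c["fovy"])/2); return np.array([[f,0,c["cx"]],[0,f,c["cy"]],[0,0,1.]])
def ray(c,p):
    u=cv2.undistortPoints(np.array([[p]],float),K(c),np.array(c["dist"],float))[0,0]
    E=np.array(c["extrinsics"]);R=E[:3,:3];t=E[:3,3]
    return -R.T@t, R.T@np.array([u[0],u[1],1.])
def atz(c,p,z):
    o,d=ray(c,p); return o+d*(z-o[2])/d[2]
def tri(rs):
    A=np.zeros((3,3));b=np.zeros(3)
    for o,d in rs:
        d=d/np.linalg.norm(d);P=np.eye(3)-np.outer(d,d);A+=P;b+=P@o
    x=np.linalg.solve(A,b); return x,[np.linalg.norm(np.cross(x-o,d/np.linalg.norm(d))) for o,d in rs]
def proj(c,X):
    E=np.array(c["extrinsics"]);return cv2.projectPoints(np.array(X,float).reshape(-1,1,3),cv2.Rodrigues(E[:3,:3])[0],E[:3,3],K(c),np.array(c["dist"],float))[0][:,0]
def save(n,f): cv2.imwrite("pics/"+n,cv2.cvtColor(np.ascontiguousarray(f),cv2.COLOR_RGB2BGR))
E
python3 - <<'E'
from h import *
np.set_printoptions(precision=3,suppress=True)
C={n:imaging.camera(n) for n in("scene","top")}
for n,c in C.items():
    save(n+"0.png",c["frame"]); print(n,c["fovy"],c["cx"],c["cy"],c["dist"],"pos",ray(c,(320,200)))
    for q in ["plug_a","pan_left_top","pan_right_top","balance","foot","collar_mouth","catches","carton","spare_collar","screwdriver"]:
        print(q,[(np.round(r["point"],1).tolist(),round(r["p"],2)) for r in models.landmark_of(q,c)][:5])
    print([(np.round(r["bbox"]).tolist(),round(r["p"],2)) for r in models.recognise("plug_a",c)])
print(get_time_s(),env.pinch_z,get_orientation(),get_ft_force())
E
```

```text
pics
scene 49.348339229587765 312.7442305993222 200.19085666872627 [-0.121  0.     0.     0.     0.   ] pos (array([ 1.292, -0.402,  0.869]), array([-0.621,  0.371, -0.691]))
plug_a [([260.2, 222.4], 0.95), ([313.5, 270.4], 0.74), ([270.3, 196.2], 0.74)]
pan_left_top [([392.7, 163.0], 0.85), ([275.4, 249.0], 0.67)]
pan_right_top [([317.9, 180.3], 0.98), ([259.7, 219.6], 0.44)]
balance [([359.7, 191.9], 0.7)]
foot [([192.9, 246.5], 0.93)]
collar_mouth [([187.3, 228.9], 0.63)]
catches [([188.4, 233.1], 0.71)]
carton [([362.0, 253.6], 0.73)]
spare_collar [([228.2, 300.6], 0.96)]
screwdriver [([397.3, 226.2], 0.59)]
[([267.0, 184.0, 18.0, 24.0], 0.75), ([256.0, 214.0, 19.0, 30.0], 0.71), ([275.0, 241.0, 22.0, 26.0], 0.62), ([315.0, 258.0, 17.0, 23.0], 0.6)]
top 47.632919668394315 323.81336772049895 194.54965011417667 [0.006 0.    0.    0.    0.   ] pos (array([0.492, 0.016, 1.256]), array([ 0.089, -0.005, -0.996]))
plug_a [([366.0, 233.0], 0.88), ([348.4, 158.7], 0.77), ([368.0, 191.9], 0.74), ([345.8, 265.9], 0.59), ([443.8, 235.9], 0.28)]
pan_left_top [([212.2, 220.2], 0.94)]
pan_right_top [([298.7, 228.1], 0.79)]
balance [([260.2, 224.0], 0.7)]
foot [([438.4, 233.0], 0.76)]
collar_mouth []
catches [([444.6, 234.4], 0.82)]
carton [([303.6, 152.0], 0.93), ([247.8, 166.9], 0.55)]
spare_collar [([424.9, 163.5], 0.76), ([367.7, 232.2], 0.74)]
screwdriver [([248.9, 163.5], 0.76)]
[([345.0, 269.0, 18.0, 18.0], 0.86), ([372.0, 230.0, 21.0, 15.0], 0.83), ([349.0, 156.0, 17.0, 24.0], 0.75), ([447.0, 235.0, 27.0, 22.0], 0.7), ([372.0, 191.0, 19.0, 21.0], 0.61)]
1.2 0.0187 [179.995  -0.001 156.979] [ 0.565 -0.582  0.552]
```

```bash
python3 - <<'E'
import cv2,numpy as np
a=cv2.imread("pics/scene0.png")[130:330,140:440];b=cv2.imread("pics/top0.png")[110:310,180:480]
cv2.imwrite("pics/both0.png",np.vstack([cv2.resize(x,(450*1,300),interpolation=cv2.INTER_CUBIC) for x in(a,b)]))
E
```

```text
(no output)
```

View pics/both0.png

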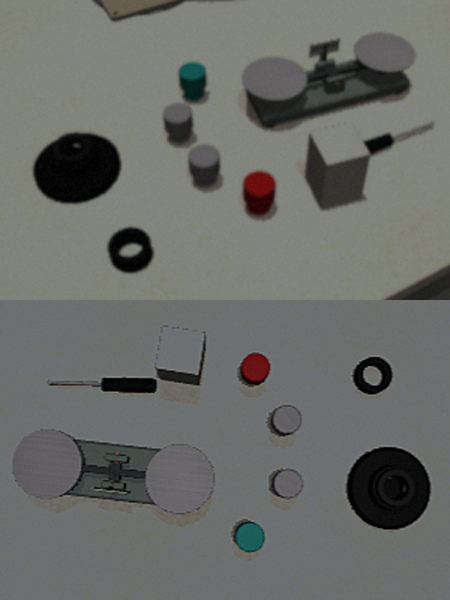

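The top picture shows steel plugs at about (371,190) and (371,232). In the scene picture they are at (259,211) and (276,240). The red one (top 349,156) and the turquoise one (top 345,268) are look-alikes and stay put. The foot is at top (443,235), with the balance to the left. Next I fit the known circles in both views.

```bash
cat >> h.py <<'E'
from scipy.optimize import minimize
from scipy.ndimage import map_coordinates
T=np.linspace(0,2*np.pi,72,endpoint=False)
def circ(X,r): return np.c_[X[0]+r*np.cos(T),X[1]+r*np.sin(T),np.full(72,X[2])]
def edge(c,X,r,sig=1.0):
    if "g" not in c: c["g"]={}
    if sig not in c["g"]: c["g"][sig]=[cv2.GaussianBlur(c["frame"][...,k].astype(float),(0,0),sig) for k in range(3)]
    d=0.0022
    a=proj(c,circ(X,r-d));b=proj(c,circ(X,r+d)); s=0
    for g in c["g"][sig]:
        s=s+np.abs(map_coordinates(g,[a[:,1],a[:,0]],order=1)-map_coordinates(g,[b[:,1],b[:,0]],order=1))
    return np.minimum(s,40).mean()
def fit(cs,X0,r,zfix=None,span=0.012):
    """best circle centre: coarse grid then Nelder-Mead"""
    f=lambda p: -sum(edge(c,[p[0],p[1],zfix if zfix is not None else p[2]],r) for c in cs)
    g=np.arange(-span,span+1e-6,0.003); zs=[0] if zfix is not None else np.arange(-.009,.0091,.003)
    best=min(((X0[0]+i,X0[1]+j,X0[2]+k) for i in g for j in g for k in zs),key=f)
    n=2 if zfix is not None else 3
    m=minimize(f,best[:n],method="Nelder-Mead",options=dict(initial_simplex=np.vstack([best[:n]]+[np.array(best[:n])+0.002*np.eye(n)[i] for i in range(n)]),xatol=1e-5,fatol=1e-3))
    return np.r_[m.x,[zfix] if zfix is not None else []],-m.fun
E
python3 - <<'E'
from h import *
np.set_printoptions(precision=4,suppress=True)
s,t=imaging.camera("scene"),imaging.camera("top")
items={"p1":((371,190),(259,207),.026,.066),"p2":((371,232),(276,236),.026,.066),"rim":((446,234),(190,227),.033,.062),
"boss":((445,234),(190,232),.04,.049),"L":((212,220),(396,164),.06,.08),"R":((299,229),(322,182),.06,.08)}
ov={0:s["frame"].copy(),1:t["frame"].copy()}
for n,(pt,ps,r,z) in items.items():
    X0=atz(t,pt,z); 
    X,q=fit([s,t],X0,r); Xs,qs=fit([s],X0,r,z);Xt,qt=fit([t],X0,r,z)
    print(n,"init",X0,"3d",X,round(q,1),"scene",Xs[:2],round(qs,1),"top",Xt[:2],round(qt,1))
    for i,c in((0,s),(1,t)): 
        for p in proj(c,circ(X,r)): ov[i][int(round(p[1])),int(round(p[0]))]=(255,0,255)
for n,(a,b) in {"collar":(( 444.6,234.4),(187.3,228.9))}.items(): print(n,tri([ray(t,a),ray(s,b)]))
for q in("carton","spare_collar","screwdriver","foot","balance"):
    print(q,[np.round(atz(t,r["point"],0),3) for r in models.landmark_of(q,t)[:1]],[np.round(atz(s,r["point"],0),3) for r in models.landmark_of(q,s)[:1]])
o=[cv2.resize(ov[0][130:290,140:440],(800,427),interpolation=cv2.INTER_NEAREST)[:300], cv2.resize(ov[1][150:265,180:480],(800,300),interpolation=cv2.INTER_NEAREST)]
save("ov.png",np.vstack(o))
E
```

```text
p1 init [ 0.6217 -0.126   0.066 ] 3d [ 0.626  -0.1268  0.0664] 72.8 scene [ 0.6261 -0.1257] 36.6 top [ 0.6238 -0.1274] 36.7
p2 init [ 0.5109 -0.1225  0.066 ] 3d [ 0.5102 -0.1258  0.064 ] 68.7 scene [ 0.5132 -0.1248] 33.8 top [ 0.5102 -0.1257] 35.3
rim init [ 0.5017 -0.3205  0.062 ] 3d [ 0.5    -0.3147  0.0656] 40.4 scene [ 0.4969 -0.3135] 22.3 top [ 0.5001 -0.3158] 18.4
boss init [ 0.5019 -0.3215  0.049 ] 3d [ 0.5081 -0.3388  0.0597] 37.3 scene [ 0.4916 -0.3253] 19.4 top [ 0.5185 -0.3389] 17.4
L init [0.5502 0.2899 0.08  ] 3d [0.5542 0.2928 0.0796] 63.7 scene [0.5547 0.2921] 33.4 top [0.5542 0.2929] 30.4
R init [0.5223 0.0654 0.08  ] 3d [0.5254 0.0631 0.0823] 60.3 scene [0.5229 0.0651] 34.3 top [0.5252 0.0628] 26.1
collar (array([ 0.5012, -0.3163,  0.0589]), [np.float64(0.001404210341033563), np.float64(0.0014042103410335813)])
carton [array([0.748, 0.052, 0.   ])] [array([0.74, 0.06, 0.  ])]
spare_collar [array([ 0.706, -0.293,  0.   ])] [array([ 0.713, -0.292,  0.   ])]
screwdriver [array([0.706, 0.213, 0.   ])] [array([0.709, 0.192, 0.   ])]
foot [array([ 0.503, -0.32 ,  0.   ])] [array([ 0.495, -0.317,  0.   ])]
balance [array([0.538, 0.171, 0.   ])] [array([ 0.525,  0.186, -0.   ])]
```

View pics/ov.png

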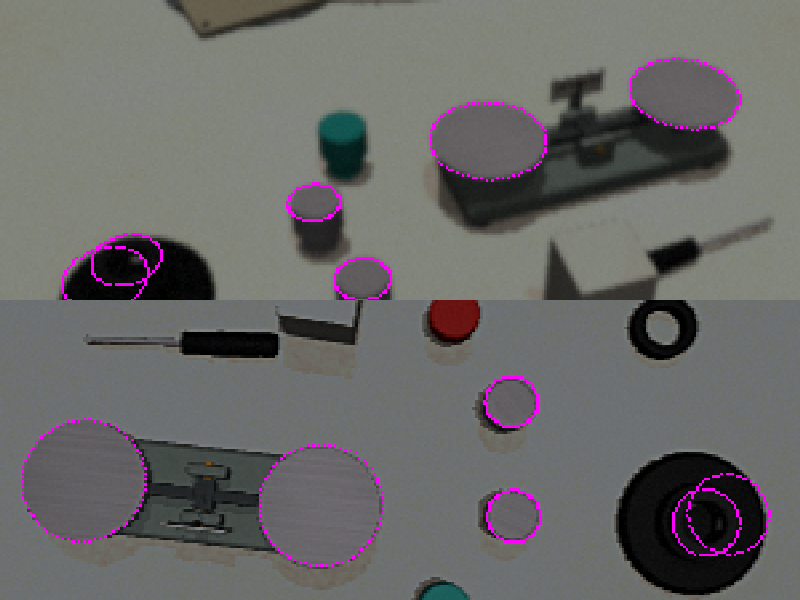

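Both circle fits lock well on the two steel plugs and on the pans. The foot is too dark for this fit, so I'll refit it with raised contrast, then check the IK and the arm path.

```bash
python3 - <<'E'
from h import *
np.set_printoptions(precision=4,suppress=True)
s,t=imaging.camera("scene"),imaging.camera("top")
for q in("foot","collar_mouth","catches"):
    a,b=models.landmark_of(q,t),models.landmark_of(q,s)
    print(q,a and a[0]["point"],b and b[0]["point"], tri([ray(t,a[0]["point"]),ray(s,b[0]["point"])]) if a and b else "")
for r,z in((.075,.022),):
    for cs in([s,t],[s],[t]): print("disc",fit(cs,[.5,-.318,z],r,z))
ov=[]
for c in(s,t): c["frame"]=np.clip(c["frame"].astype(float)*5-20,0,255); 
F={}
for n,r,z in(("rim",.033,.062),("bore",.021,.062),("boss",.04,.049)):
    F[n]=[]
    for cs in([s,t],[s],[t]):
        x,q=fit(cs,[.5,-.317,z],r,z,.009); F[n].append(x); print(n,x[:2],round(q,1))
for c,(u,v) in((s,(185,235)),(t,(440,234))):
    f=c["frame"].astype(np.uint8)[v-25:v+25,u-33:u+33]; k=8
    f=cv2.resize(f,None,fx=k,fy=k,interpolation=cv2.INTER_CUBIC)
    for x0,col,r in((F["rim"][0],(255,0,255),.033),(F["bore"][0],(0,255,0),.021)):
        for p in proj(c,circ(x0,r)): cv2.circle(f,(int((p[0]-u+33.5)*k),int((p[1]-v+25.5)*k)),1,col,-1)
    ov.append(f)
save("foot.png",cv2.resize(np.hstack(ov),(800,303)))
for n,p in dict(p1=(.626,-.127,.2),p1d=(.626,-.127,.03),L=(.554,.293,.1),R=(.525,.064,.1),F=(.5,-.316,.05)).items():
    print(n,[(y,None if (j:=kinematics.ik(p,[180,0,y])) is None else np.round(j,0).tolist()) for y in(180,150,-150,90)])
E
```

```text
foot [440.4, 233.8] [188.3, 247.4] (array([ 0.503 , -0.3248, -0.0071]), [np.float64(0.0004372744535941791), np.float64(0.0004372744535942755)])
collar_mouth [444.7, 232.4] [186.8, 228.5] (array([ 0.5059, -0.3164,  0.0649]), [np.float64(4.9721698557162e-05), np.float64(4.9721698557050665e-05)])
catches [444.1, 236.0] [188.7, 231.7] (array([ 0.4979, -0.3164,  0.0455]), [np.float64(0.003566815234628852), np.float64(0.0035668152346290775)])
disc (array([ 0.5049, -0.3125,  0.022 ]), np.float64(74.6480733704441))
disc (array([ 0.509, -0.318,  0.022]), np.float64(40.0))
disc (array([ 0.497, -0.315,  0.022]), np.float64(40.0))
rim [ 0.4995 -0.3155] 38.7
rim [ 0.4963 -0.313 ] 21.8
rim [ 0.5    -0.3158] 18.3
bore [ 0.4974 -0.3163] 35.7
bore [ 0.4851 -0.3108] 25.4
bore [ 0.4993 -0.3159] 20.4
boss [ 0.4997 -0.3069] 28.7
boss [ 0.4899 -0.3214] 18.9
boss [ 0.5004 -0.3073] 13.2
p1 [(180, [-24.0, 25.0, 42.0, 85.0, -17.0, 76.0, 110.0]), (150, [-25.0, 26.0, 44.0, 85.0, -18.0, 76.0, 81.0]), (-150, [-20.0, 24.0, 37.0, 85.0, -15.0, 76.0, 138.0]), (90, [-24.0, 26.0, 43.0, 85.0, -18.0, 76.0, 20.0])]
p1d [(
[... 156 characters left out ...]
0]), (90, [-23.0, 36.0, 41.0, 94.0, -27.0, 60.0, 26.0])]
L [(180, [-37.0, 24.0, 6.0, 92.0, -3.0, 64.0, 60.0]), (150, [-39.0, 24.0, 9.0, 92.0, -4.0, 64.0, 31.0]), (-150, [-34.0, 24.0, 3.0, 92.0, -1.0, 64.0, 89.0]), (90, [-45.0, 25.0, 17.0, 93.0, -8.0, 64.0, -26.0])]
R [(180, [-31.0, 13.0, 22.0, 108.0, -6.0, 60.0, 83.0]), (150, [-33.0, 13.0, 24.0, 108.0, -6.0, 60.0, 53.0]), (-150, [-29.0, 13.0, 20.0, 108.0, -5.0, 60.0, 112.0]), (90, [-36.0, 14.0, 27.0, 108.0, -7.0, 60.0, -6.0])]
F [(180, [-15.0, 35.0, 57.0, 102.0, -33.0, 62.0, 144.0]), (150, [-4.0, 28.0, 40.0, 101.0, -21.0, 58.0, 104.0]), (-150, [66.0, 33.0, -49.0, 97.0, 27.0, 63.0, 129.0]), (90, [-16.0, 37.0, 59.0, 102.0, -35.0, 62.0, 55.0])]
```

View pics/foot.png

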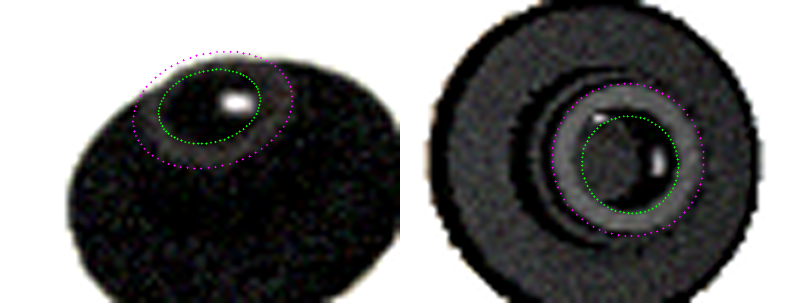

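The rim fit from above is good, at (0.500,-0.316). I start moving now: pick plug 1 (0.625,-0.127) and put it on the left pan, guarding the force.

```bash
cat >> h.py <<'E'
DN=[180,0,90]
def fz(): return get_ft_force()[2]
def pick(x,y,z,zup=.24):
    env.reach([x,y,z+.08],DN); env.movel([x,y,z],.15); f0=np.array(get_ft_force())
    w=hand.command_gripper(.03); env.hold(.1); print("grip",w,get_grip_width(),"dF",np.array(get_ft_force())-f0)
    env.movel([x,y,z+.03],.12); env.hold(.2); print("weight N",f0[2]-fz(),"t",get_time_s())
    env.movel([x,y,zup],.3)
def lower(x,y,z0,zmin,thr,step=.001,v=.03):
    """step down until the upward force grows by thr"""
    env.movel([x,y,z0],.15); env.hold(.15); b=fz(); z=z0
    while z>zmin:
        z-=step; env.movel([x,y,z],v); d=fz()-b
        if d>thr: break
    print("lowered to",get_position(),"dF",fz()-b,"t",get_time_s()); return z
E
python3 - <<'E'
from h import *
np.set_printoptions(precision=4,suppress=True)
pick(.625,-.127,.030)
L=(.5543,.2927)
env.movel([*L,.24],.3)
z=lower(*L,.080+.030+.006,.080+.030-.0105,1.5)
env.hold(.3); print(get_ft_force(),get_time_s())
c=imaging.camera("scene");t=imaging.camera("top")
save("p1.png",np.hstack([cv2.resize(x["frame"][a:a+110,b:b+130],(400,338)) for x,a,b in((c,90,330),(t,160,150))]))
E
```

```text
grip False 0.05129761364091734 dF [-4.7516 -0.4232  4.978 ]
weight N 3.634546188208032 t 7.1333
lowered to [0.5543 0.2928 0.1007] dF 10.045305239795415 t 14.575
[-2.8061 -1.7749  6.1344] 14.875
```

View pics/p1.png

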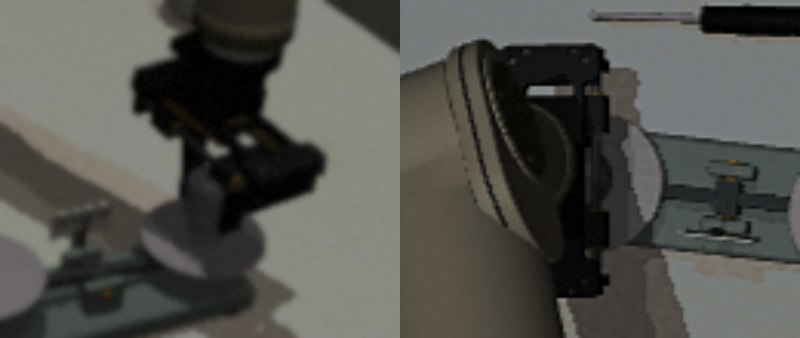

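The plug is on the left pan at its lower stop, with its underside at 0.0707 m. I relieve the load slightly, release, and fetch plug 2 for the raised right pan.

```bash
python3 - <<'E'
from h import *
np.set_printoptions(precision=4,suppress=True)
p=get_position(); env.movel([p[0],p[1],p[2]+.0006],.02); env.hold(.2); print("F",get_ft_force())
hand.command_gripper(.087); env.movel([p[0],p[1],.24],.3)
c=imaging.camera("scene")
X=fit([c],[.5543,.2927,.137],.026,.137); print("plug on L",X)
pick(.5105,-.1255,.030)
R=(.525,.0635); env.movel([*R,.24],.3)
z=lower(*R,.089+.030+.006,.089+.030-.020,.9)
env.hold(.3); print(get_ft_force(),get_time_s())
E
```

```text
F [-0.4925 -0.1526 -4.6797]
plug on L (array([0.5573, 0.292 , 0.137 ]), np.float64(31.402079628699703))
grip False 0.05106151982543858 dF [-2.0646  2.094   3.6186]
weight N 2.1866985895763844 t 20.6667
lowered to [0.5249 0.0635 0.1209] dF 1.2785089696384917 t 24.2667
[ 0.5518  0.6685 -1.854 ] 24.5667
```

Contact on the right pan is light. Release, back off, wait for the beam to settle, then look.

```bash
python3 - <<'E'
from h import *
np.set_printoptions(precision=4,suppress=True)
hand.command_gripper(.087); p=get_position(); env.movel([p[0],p[1],.27],.3); env.reach([.45,-.15,.27],DN); env.hold(1.0)
s,t=imaging.camera("scene"),imaging.camera("top"); print(get_time_s(),get_ft_force())
for n,X0 in(("L",[.5555,.2925,.14]),("R",[.525,.0635,.15])):
    print(n,*fit([s,t],X0,.026), "pan",*fit([s,t],[*X0[:2],.08],.06))
save("w.png",np.vstack([cv2.resize(x["frame"][a:a+100,b:b+200],(600,300)) for x,a,b in((s,115,260),(t,170,150))]))
E
```

```text
28.1083 [-0.5135  0.3167 -0.8349]
L [0.5582 0.2899 0.1381] 62.573526794839196 pan [0.5541 0.2921 0.0717] 66.35932469675407
R [0.529  0.0636 0.1554] 68.97842362294998 pan [0.5257 0.0637 0.0901] 62.098486144045246
```

View pics/w.png

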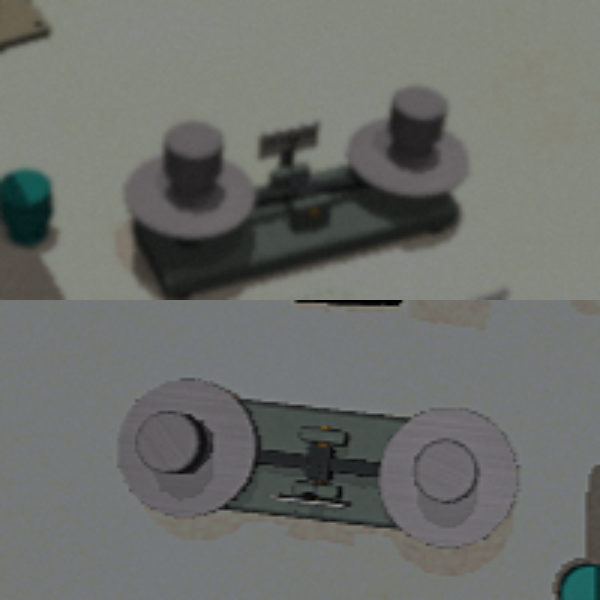

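The left pan has dropped (0.072 against 0.090 m) and its plug also felt heavier on the wrist (3.6 against 2.2 N). So the left plug is the heavy one. I regrip it with the jaws along y, so that both axes are centred, and use the known plug positions to estimate the camera bias for the rim.

```bash
python3 - <<'E'
from h import *
np.set_printoptions(precision=4,suppress=True)
s,t=imaging.camera("scene"),imaging.camera("top")
for n,X in(("L",[.5543,.2927,.1367]),("R",[.525,.0635,.155])):
    print(n,"bias scene",fit([s],X,.026,X[2])[0][:2]-X[:2],"top",fit([t],X,.026,X[2])[0][:2]-X[:2])
DN[2]=0
env.reach([.45,-.15,.27],DN); env.movel([.5543,.2925,.27],.35)
DNj=np.round(get_joints(),0); print(DNj)
s,t=imaging.camera("scene"),imaging.camera("top")
def clean():
    for c in(t,s):
        c["frame"]=np.clip(c["frame"].astype(float)*5-20,0,255)
        print("rim",fit([c],[.5,-.3155,.062],.033,.062,.006),"bore",fit([c],[.5,-.3155,.062],.021,.062,.006))
clean()
pick(.5543,.2922,.1007,.26)
env.movel([.499,-.315,.26],.3); print(get_time_s(),get_joints())
E
```

```text
L bias scene [ 0.0029 -0.0007] top [0.0022 0.0024]
R bias scene [0.0034 0.0003] top [0.004  0.0023]
[ -59.   20.   36.   81.  -12.   83. -113.]
rim (array([ 0.5   , -0.3155,  0.062 ]), np.float64(40.0)) bore (array([ 0.5   , -0.3155,  0.062 ]), np.float64(40.0))
rim (array([ 0.5001, -0.3143,  0.062 ]), np.float64(38.95553218723285)) bore (array([ 0.4965, -0.3151,  0.062 ]), np.float64(37.52218465334974))
grip False 0.05116357306454988 dF [0.7869 3.4873 1.3782]
weight N 5.087608729067925 t 33.625
36.3917 [-15.7644  18.895   55.2874  88.3593 -15.6722  80.9718 -49.368 ]
```

```bash
python3 - <<'E'
from h import *
np.set_printoptions(precision=3,suppress=True)
x,y=.4975,-.316
env.movel([x,y,.098],.2); env.hold(.2); b=np.array(get_ft_force()); z=.098
while z>.074:
    z-=.002; env.movel([x,y,z],.04); d=np.array(get_ft_force())-b
    print(round(z,3),d)
    if d[2]>4 or np.hypot(d[0],d[1])>4: break
print(get_time_s())
E
```

```text
0.096 [ 0.249  0.575 -0.938]
0.094 [ 0.929  0.517 -0.506]
0.092 [-0.001 -0.746 -0.144]
0.09 [ 0.73   0.85  -0.929]
0.088 [-0.309  0.349 -0.199]
0.086 [ 0.811  0.193 -0.662]
0.084 [-0.113  2.379  2.106]
0.082 [0.641 5.269 5.541]
39.55
```

The plug touches the chamfer with force on +y, so the plug sits too far towards -y. I back off, shift, and go on down with force-guided centring.

```bash
python3 - <<'E'
from h import *
np.set_printoptions(precision=3,suppress=True)
x,y=.4975,-.316
env.movel([x,y,.087],.04); y+=.0012; env.movel([x,y,.087],.04); env.hold(.1)
F=lambda:np.mean([np.array(get_ft_force()) for _ in range(5)],0)
b=F(); z=.087
for i in range(25):
    if z<=.0735: break
    z-=.001; env.movel([x,y,z],.04); d=F()-b
    print(round(z,4),np.round([x,y],4),d)
    if np.hypot(d[0],d[1])>1.2:
        x+=np.clip(.0002*d[0],-.001,.001); y+=np.clip(.0002*d[1],-.001,.001); env.movel([x,y,z],.04)
    if d[2]>5: break
print(get_time_s(),get_position(),F()-b)
E
```

```text
0.086 [ 0.497 -0.315] [-1.266 -0.491 -0.4  ]
0.085 [ 0.497 -0.315] [ 0.403  0.642 -0.142]
0.084 [ 0.497 -0.315] [ 0.481  0.253 -0.337]
0.083 [ 0.497 -0.315] [0.169 0.317 0.317]
0.082 [ 0.497 -0.315] [ 1.122  0.568 -0.564]
0.081 [ 0.497 -0.315] [ 0.149  0.511 -0.797]
0.08 [ 0.497 -0.315] [ 1.074  0.219 -0.992]
0.079 [ 0.497 -0.315] [-0.655  1.084 -0.302]
0.078 [ 0.497 -0.315] [-0.174  0.703 -0.124]
0.077 [ 0.497 -0.315] [-0.578  0.377  0.542]
0.076 [ 0.497 -0.315] [ 0.184 -0.257 -0.347]
0.075 [ 0.497 -0.315] [-0.39  -0.24  -0.141]
0.074 [ 0.497 -0.315] [ 1.252  0.86  -0.302]
0.073 [ 0.498 -0.314] [ 0.584  0.298 -0.846]
44.675 [ 0.497 -0.314  0.073] [ 0.584  0.298 -0.846]
```

The plug slides freely in the bore. Now the press past the catches, logging force.

```bash
python3 - <<'E'
from h import *
p=get_position(); x,y,z=p[0],p[1],.073
F=lambda:np.mean([np.array(get_ft_force()) for _ in range(3)],0)
b=F(); peak=0; snapped=False
while z>.0545:
    z-=.0005; env.movel([x,y,z],.02); d=F()-b; peak=max(peak,d[2])
    print(round(z,4),round(get_position()[2],4),np.round(d,1))
    if not snapped and peak>8 and d[2]<.65*peak: snapped=True; zs=z; print("SNAP")
    if d[2]>26 or np.hypot(d[0],d[1])>12: break
    if snapped and d[2]>11 : break
print(peak,get_time_s(),get_position(),get_grip_width())
E
```

```text
0.0725 0.0725 [0.3 0.3 0.9]
0.072 0.072 [-0.2  0.5  0.5]
0.0715 0.0715 [-1.  -0.1  0.3]
0.071 0.071 [0.5 0.4 1. ]
0.0705 0.0705 [0.1 0.2 0.2]
0.07 0.07 [ 0.8  1.5 -0.7]
0.0695 0.0695 [0.5 0.1 0.3]
0.069 0.069 [-1.2  1.   2.4]
0.0685 0.0685 [-0.2  0.9  2.3]
0.068 0.068 [-0.1  1.9  2.9]
0.0675 0.0675 [0.  1.9 3.1]
0.067 0.067 [-0.2  1.8  3.9]
0.0665 0.0666 [0.  2.4 4.9]
0.066 0.0661 [0.4 3.1 4. ]
0.0655 0.0656 [1.3 1.3 5.7]
0.065 0.0651 [0.5 2.5 5.9]
0.0645 0.0646 [1.1 2.5 7.4]
0.064 0.0641 [-0.   2.2  7.3]
0.0635 0.0636 [0.6 2.7 9.3]
0.063 0.0631 [1.5 2.4 9.6]
0.0625 0.0626 [ 0.2  2.9 11. ]
0.062 0.0622 [-0.1  2.7 10.9]
0.0615 0.0618 [ 0.8  2.7 11.5]
0.061 0.0614 [ 0.3  2.9 12.6]
0.0605 0.061 [-0.2  3.1 13. ]
0.06 0.0601 [1.9 1.8 7.1]
SNAP
0.0595 0.0596 [2.7 2.3 9.8]
0.059 0.0592 [ 1.7  1.4 11. ]
12.971401235869473 51.675 [ 0.49768587 -0.31454115  0.05918353] 0.05075939486354112
```

The push peaked at 13 N and fell to 7 N: the snap. I give a little more push to seat it, ease off, release, and check.

```bash
python3 - <<'E'
from h import *
np.set_printoptions(precision=4,suppress=True)
p=get_position(); x,y,z=p[0],p[1],.059
f0=fz()
for i in range(4):
    z-=.0005; env.movel([x,y,z],.02); print(z,round(fz()-f0,1))
    if fz()-f0>4: break
for zz in (.0595,.0605,.0612,.0618,.0622): env.movel([x,y,zz],.03); print(zz,round(fz()-f0,1))
hand.command_gripper(.087); env.movel([x,y,.25],.25); env.movel([.40,.03,.27],.35)
s,t=imaging.camera("scene"),imaging.camera("top"); print(get_time_s())
for q,X0,z in(("foot plug",[x,y,.098],.098),("R",[.527,.0635,.13],.1367)):
    print(q,fit([s,t],X0,.026),"s",fit([s],X0,.026,z)[0],"t",fit([t],X0,.026,z)[0])
for q in("L",.5545,.2925),("R",.5255,.0635): print(q[0],fit([s,t],[q[1],q[2],.08],.06))
save("end.png",np.vstack([cv2.resize(s["frame"][130:290,140:440],(563,300)),cv2.resize(t["frame"][130:290,180:480],(563,300))]))
save("endc.png",np.clip(np.vstack([cv2.resize(s["frame"][205:265,150:230],(400,300),interpolation=cv2.INTER_CUBIC),cv2.resize(t["frame"][205:265,405:485],(400,300),interpolation=cv2.INTER_CUBIC)]).astype(float)*3,0,255).astype(np.uint8))
E
```

```text
0.058499999999999996 0.6
0.057999999999999996 1.8
0.057499999999999996 3.3
0.056999999999999995 4.3
0.0595 -0.9
0.0605 -3.0
0.0612 -5.0
0.0618 -6.0
0.0622 -7.9
57.1333
foot plug (array([ 0.4986, -0.3149,  0.0951]), np.float64(77.80509682454569)) s [ 0.5018 -0.3151  0.098 ] t [ 0.4977 -0.3175  0.098 ]
R (array([0.5292, 0.0646, 0.1373]), np.float64(66.25868927297795)) s [0.5279 0.064  0.1367] t [0.5291 0.0661 0.1367]
L (array([0.5541, 0.2925, 0.0884]), np.float64(63.893012504494486))
R (array([0.5247, 0.0631, 0.0736]), np.float64(58.71807963876183))
```

View pics/end.png

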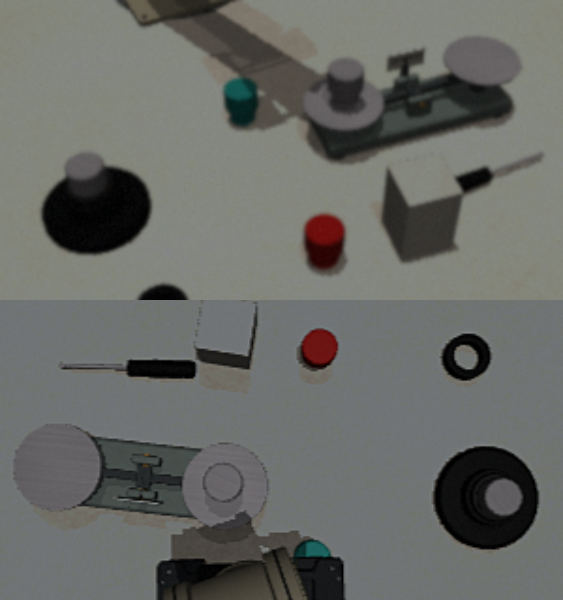

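View pics/endc.png

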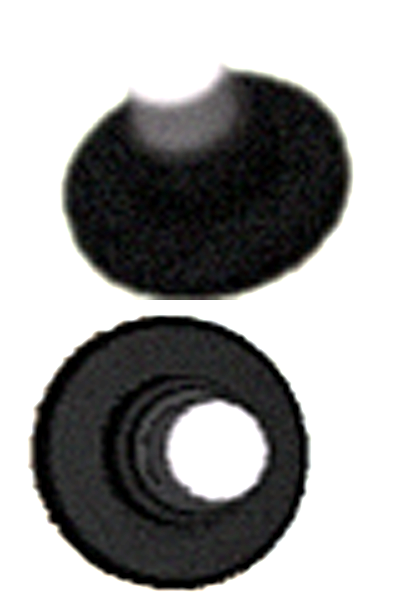

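The fitted plug top is at 0.095 m. Home would be 0.098 and resting on the catches at least 0.102, so it is home. The lighter plug stands on the right pan, nothing else has moved, and the arm is clear. Handing in.

```bash
python3 -c "
from station import *
print(get_time_s(),get_ft_force()); print(workorder.close_job())"
```

```text
57.1333 [-0.57303445  0.76074074  0.23250129]
the job is handed in; nothing more can be done
None
```

The job is done and handed in at 57.1 s, within the 72 s limit. The heavier plug is pressed into the lamp foot, and the lighter one stands on the right pan.

- **Weighing:** I set one steel plug on each pan. The left side dropped: pan tops were at about 0.072 m left and 0.090 m right. The first wrist readings agreed, at 3.6 N for the left plug and 2.2 N for the right. A later reading of 5.1 N for the left plug was out of line with the first, so the wrist weights are only rough.
- **Pressing:** The push peaked at about 13 N, then fell to 7 N as the plug passed the catches. I seated it with about 15 N, then eased off and let go.
- **Last checks:** The fitted top of the plug was about 0.095 m high. Fully home would be 0.098 m and resting on the catches at least 0.102 m, so it counts as home; the gap is within the 2–4 mm by which the two cameras disagree.
- **Rest of the scene:** The lighter plug stands on the right pan, which has now sunk. The red and turquoise plugs, carton, ring and screwdriver look unmoved.

Two things were less clean than planned:
- **First try at the collar:** It touched the chamfer about 1 mm off centre, with roughly 5 N sideways. I backed off and re-centred; the foot showed no clear shift.
- **First placing:** Setting the plug on the left pan briefly pressed with about 10 N when the pan reached its stop, below the 25 N limit.

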